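# Load the swing tray of the probe station

## Robot

A 6-joint arm with a two-finger parallel gripper is mounted at the origin on a cart in front of the work surface, level with it; the furniture and walls round the work are solid. World frame = base frame: x ahead of the robot, y to its left, z up, the work surface at z = 0. Lengths are in m, angles in degrees, forces in N, time in s.
With the tool pointing down it reaches from about 0.15 to 0.775 m from the base axis. Payload 6.1 kg.
Tool frame: the origin (TCP) lies midway between the tips of the shut fingers; the grasp point (between the pads) lies 19 mm behind it; z points along the fingers, y is the line along which they close (so a half turn about z gives the same grasp; the last joint's range is limited). The gripper opens to 85 mm and grips with 20 to 120 N. Pads are 22 mm wide; open, the fingers measure 114 mm over their backs; the gripper's body (76 mm by 85 mm) begins 54 mm behind the grasp point. The pads swing forward as they close: fully open they stand 13 mm farther back than shut.
Start: joints at [65.604, 7.208, -2.269, 80.523, 0, 90], TCP at [0.217, 0.478, 0.231] pointing down, gripper open.
Joint ranges: [-155.77, 155.77], [-54.66, 111.73], [-72.52, 77.12], [-102.08, 115.82], [-83.92, 84.16], [-180, 180]. Speed limits (degrees/s): [136.94, 136.94, 172.46, 180, 180, 180].

## Interface

Orientations are given as a 3x3 rotation matrix whose columns are the frame's x, y, z axes.
In Python, from bench import bot, effector, monitor, viewer gives the robot as it stands. Calls block until the motion is done:
- bot.move_pose(position, orientation): joint-space move of the TCP to a pose.
- bot.servo_line(position, vel=0.15, orientation=None, max_force=None): straight line of the TCP; orientation=None keeps the orientation; vel is the mean speed in m/s. With max_force (N) it stops when the force on the tool has changed by that much, and returns True; else False.
- bot.set_joints(angles): joint-space move.
- effector.release() and effector.close(grasp_force=None): open the fingers fully, or close them until they stop; grasp_force is the grip in N (None keeps the last).
- bot.dwell(seconds).
- bot.inverse_kinematics(position, orientation): joint angles nearest the present ones, or None.
- monitor.get_obs(): the state.
- viewer.grab_frame(name): name is "side" or "top" or "wrist"; returns a dict with "color" (400x640x3 uint8, red, green, blue), "fx", "fy", "cx", "cy" (pixels), "D" ([k1, k2, p1, p2, k3] as OpenCV has them; the pictures are not rectified), "extrinsics" (4x4, takes a point from camera to world coordinates). Camera axes: x right, y up, looking along -z (the intrinsics and any distortion apply to the point x, -y, -z); pixel columns grow to the right and rows downward; lengths in m; the calibration is good to about 2 mm. A picture is of the moment at which its call begins. There is no depth.
A pose or a line that the arm cannot do raises bot.PlanningError and nothing moves.
- bot.close_job(): hands the job in; it is judged then, once.
The state is a dict: "t": time; "q": joint angles; "joint_velocities": joint speeds; "tau": joint torques, N m; "position": TCP position; "eef_rot": TCP orientation; "wrist_force": force on the tool from outside, world axes, zero at the start; "moment": the same for the moment, N m; "opening": finger opening in m; "grasp_force": force on a finger pad.
Only numpy, scipy, OpenCV 4.12 (cv2) and the standard library are available. Lean on these libraries where they do the work, as an engineer would, in place of code of your own. Each camera call takes 0.05 s, during which the arm holds its last target. There are 200 camera calls.

## Task

Push the low grey tray by its far corner a full quarter turn about its corner bolt, out from under the probe bridge, until its short end lies against the fence. Put every test cassette that lies on the bench into the tray, standing flat and side by side in one neat row, each square across the tray; then push the loaded tray back the quarter turn, under the bridge, until its long side lies against the fence again. Do not disturb the relay, the steel spacer block and the white insert.

Things in the scene. Friction and masses are not known exactly. Their poses are not given: they have to be found in the camera images.
- swing_base: fixed aluminium base between the two presses: a fence along its x in two bars (x -75 to -24 and 24 to 100 mm; inner face at y = -15 mm, 14 mm high), the bolt that holds the tray's corner (head 16 mm across, top 15 mm high) and a probe bridge. Origin: bolt axis at bench level; x along the fence, y away from the fence into the free space, z up
- bridge (a point): centre of the underside of the probe bridge's flat arm, 46 mm above the bench; the arm covers x 38 to 66, y -32 to +38 mm of the base's frame, its top is at 54 mm, its probe pads hang down to 43 mm, its post stands behind the fence
- swing_tray: open grey tray, 143 x 80 mm, 0.3 to 0.65 kg, held down at one corner by the bolt, about which it turns (1.5 mm play), sliding on the bench (a few newtons). Origin: bolt hole, bench level. Parked: axes parallel to the base's, long side on the fence; it starts up to 0.2 rad ajar. Swung out: turned +90 degrees (counterclockwise from above), its x along the base's y, short end on the fence
- tray_floor (a point): centre of the tray's loading floor, 4 mm above bench; in the tray's frame the floor is x 14.5 to 125, y -10 to +62 mm. A cross wall 14 mm high at x 12 to 14.5 parts it from the bolt strip. The cassettes stand in a row along the tray's x, their lengths along its y
- tray_corner (a point): top of the far outer corner, diagonally opposite the bolt: x 129, y 66 mm in the tray's frame, 20 mm above the bench. Walls 4 mm thick, 20 mm high all round, outside x -14 to 129, y -14 to 66. Push out from inside on the y 62 face and back from outside on the y 66 face, at x about 100: nearer the bolt is the bridge, and just outside the corner's path stands the left probe slide
- press_left (a point): middle of the top of the fixed press tower left of the tray, 290 mm high, standing on about 110 x 110 mm; the left cassettes lie behind it, so carry them round its far side. The two probe slides farther back on the bench are only 40 mm high
- press_right (a point): the same for the fixed press tower right of the tray; a toggle clamp 250 mm high stands outside each tower
- relay: bystander: black plug-in relay, 22x43x28 mm, lying on the bench. Origin: centre of its underside
- steel_spacer: bystander: ground steel spacer block, 25x46x16 mm. Origin: centre of its underside
- nest_insert: bystander: white fixture insert, 30x44x18 mm. Origin: centre of its underside
- cassette_0: test cassette, 120 g: steel bar 60 (its x) x 22 (its y) x 16 mm high; on it, centred, a black grip block 40 (x) x 18 (y) mm from 16 to 36 mm above its underside, to be taken from above by its 40 mm length. Both ends are alike. Origin: centre of the underside. Three or four of the five are present, the rest absent
- cassette_1: test cassette, 120 g: steel bar 60 (its x) x 22 (its y) x 16 mm high; on it, centred, a black grip block 40 (x) x 18 (y) mm from 16 to 36 mm above its underside, to be taken from above by its 40 mm length. Both ends are alike. Origin: centre of the underside. Three or four of the five are present, the rest absent
- cassette_2: test cassette, 120 g: steel bar 60 (its x) x 22 (its y) x 16 mm high; on it, centred, a black grip block 40 (x) x 18 (y) mm from 16 to 36 mm above its underside, to be taken from above by its 40 mm length. Both ends are alike. Origin: centre of the underside. Three or four of the five are present, the rest absent
- cassette_3: test cassette, 120 g: steel bar 60 (its x) x 22 (its y) x 16 mm high; on it, centred, a black grip block 40 (x) x 18 (y) mm from 16 to 36 mm above its underside, to be taken from above by its 40 mm length. Both ends are alike. Origin: centre of the underside. Three or four of the five are present, the rest absent
- cassette_4: test cassette, 120 g: steel bar 60 (its x) x 22 (its y) x 16 mm high; on it, centred, a black grip block 40 (x) x 18 (y) mm from 16 to 36 mm above its underside, to be taken from above by its 40 mm length. Both ends are alike. Origin: centre of the underside. Three or four of the five are present, the rest absent

How it is judged (in metres and radians):
On the way, in this order (a step that is already met when the one before it is completed fails the run):
1. the tray is swung out a quarter turn, its short end against the fence (angle between the x axis of swing_tray and the y axis of swing_base, either way round below 0.08 rad), for 0.3 s.
2. every cassette present lies flat in the swung-out tray, square across it (angle between the x axis of swing_tray and the y axis of swing_base, either way round below 0.08 rad and z of cassette_0 in the frame of swing_tray between 0.001 and 0.008 m and x of cassette_0 in the frame of swing_tray between 0.02 and 0.119 m and y of cassette_0 in the frame of swing_tray between 0.015 and 0.037 m and angle between the x axis of each of cassette_0, cassette_1, cassette_2, cassette_3, cassette_4 and the y axis of swing_tray, either way round below 0.17 rad and angle between each of cassette_0, cassette_1, cassette_2, cassette_3, cassette_4's own z axis and vertical below 0.08 rad and z of cassette_1 in the frame of swing_tray between 0.001 and 0.008 m and x of cassette_1 in the frame of swing_tray between 0.02 and 0.119 m and y of cassette_1 in the frame of swing_tray between 0.015 and 0.037 m and z of cassette_2 in the frame of swing_tray between 0.001 and 0.008 m and x of cassette_2 in the frame of swing_tray between 0.02 and 0.119 m and y of cassette_2 in the frame of swing_tray between 0.015 and 0.037 m and z of cassette_3 in the frame of swing_tray between 0.001 and 0.008 m and x of cassette_3 in the frame of swing_tray between 0.02 and 0.119 m and y of cassette_3 in the frame of swing_tray between 0.015 and 0.037 m and z of cassette_4 in the frame of swing_tray between 0.001 and 0.008 m and x of cassette_4 in the frame of swing_tray between 0.02 and 0.119 m and y of cassette_4 in the frame of swing_tray between 0.015 and 0.037 m), for 0.3 s.
3. the loaded tray is swung back, its long side against the fence (angle between the x axis of swing_tray and the x axis of swing_base, either way round below 0.08 rad and z of cassette_0 in the frame of swing_tray between 0.001 and 0.008 m and x of cassette_0 in the frame of swing_tray between 0.02 and 0.119 m and y of cassette_0 in the frame of swing_tray between 0.015 and 0.037 m and angle between the x axis of each of cassette_0, cassette_1, cassette_2, cassette_3, cassette_4 and the y axis of swing_tray, either way round below 0.17 rad and angle between each of cassette_0, cassette_1, cassette_2, cassette_3, cassette_4's own z axis and vertical below 0.08 rad and z of cassette_1 in the frame of swing_tray between 0.001 and 0.008 m and x of cassette_1 in the frame of swing_tray between 0.02 and 0.119 m and y of cassette_1 in the frame of swing_tray between 0.015 and 0.037 m and z of cassette_2 in the frame of swing_tray between 0.001 and 0.008 m and x of cassette_2 in the frame of swing_tray between 0.02 and 0.119 m and y of cassette_2 in the frame of swing_tray between 0.015 and 0.037 m and z of cassette_3 in the frame of swing_tray between 0.001 and 0.008 m and x of cassette_3 in the frame of swing_tray between 0.02 and 0.119 m and y of cassette_3 in the frame of swing_tray between 0.015 and 0.037 m and z of cassette_4 in the frame of swing_tray between 0.001 and 0.008 m and x of cassette_4 in the frame of swing_tray between 0.02 and 0.119 m and y of cassette_4 in the frame of swing_tray between 0.015 and 0.037 m), for 0.3 s.
At the end, for the whole second after the job is handed in: the tray is parked parallel to the fence (within 0.08 rad) with every present cassette at rest flat on its loading floor, its length across the tray within 0.17 rad and centred across it within 11 mm (all of step 3 and linear speed of each of swing_tray, cassette_0, cassette_1, cassette_2, cassette_3, cassette_4 below 0.01 m/s); the robot touches nothing.
It fails at once if the tray is tipped up (angle between swing_tray's own z axis and vertical above 0.12 rad).
It fails at once if the relay, the steel spacer or the white insert is moved more than 5 cm (distance of any of relay, steel_spacer, nest_insert from where it was at the start of the episode above 0.05 m).
Of cassette_0, cassette_1, cassette_2, cassette_3, cassette_4 only 3 to 4 are there at a start; the rules pass over those that are not, and their reading is None.
At some moment in a run one of cassette_0, cassette_1, cassette_2, cassette_3, cassette_4 may be knocked a few centimetres aside while the robot is not near it.
It also fails if it takes over 192 s, if anything falls off the work surface, if the arm or the gripper's body presses on something with over 40 N, if the wrist force passes 120 N, or if a joint passes its speed limit or range.

## Working session

There is one attempt and no reset: what is moved stays moved. The work goes in short steps, each a Python script; the robot and the scene stay as the last script left them, time stands still between calls to the robot, and variables do not carry over. Pictures are saved under pics/ and viewed, at most 14 in all, crops included, and the job is handed in when it is done.

```bash
ls; mkdir -p pics
python3 - <<'E'
from bench import bot, effector, monitor, viewer
import cv2, numpy as np
o=monitor.get_obs(); print({k:np.round(v,3).tolist() for k,v in o.items()})
for n in("top","side","wrist"):
    f=viewer.grab_frame(n); cv2.imwrite(f"pics/a_{n}.png",f["color"][:,:,::-1])
    print(n,f["fx"],f["fy"],f["cx"],f["cy"],f["D"],np.round(f["extrinsics"],3).tolist())
E
```

```text
pics
{'t': 0.0, 'q': [65.606, 7.241, -2.329, 80.523, -0.0, 90.001], 'joint_velocities': [-0.038, 0.076, 0.031, -0.069, -0.049, -0.008], 'tau': [0.001, -43.592, 35.293, 0.017, -0.0, -0.0], 'position': [0.217, 0.478, 0.231], 'eef_rot': [[-0.911, 0.413, -0.001], [0.413, 0.911, -0.001], [-0.0, -0.002, -1.0]], 'wrist_force': [0.713, 0.291, 0.902], 'moment': [0.017, 0.033, -0.015], 'grasp_force': 0.0, 'opening': 0.086}
top 369.7013314135762 369.7013314135762 317.6126242815066 196.59093166131245 [0.00317889 0.         0.         0.         0.        ] [[-0.011, 0.99, -0.14, 0.449], [-1.0, -0.014, -0.016, -0.054], [-0.018, 0.14, 0.99, 1.235], [0.0, 0.0, 0.0, 1.0]]
side 445.76122808214024 445.76122808214024 325.6314274474721 203.44287874603825 [-0.00470581  0.          0.          0.          0.        ] [[-0.999, -0.024, 0.023, 0.626], [0.033, -0.658, 0.752, 1.112], [-0.003, 0.753, 0.658, 1.185], [0.0, 0.0, 0.0, 1.0]]
wrist 286.8440565698745 286.8440565698745 317.60715042869515 194.77990048919983 [-0.0320775  0.         0.         0.         0.       ] [[0.413, -0.862, -0.294, 0.14], [0.911, 0.39, 0.136, 0.513], [-0.003, -0.324, 0.946, 0.374], [0.0, 0.0, 0.0, 1.0]]
```

View pics/a_top.png

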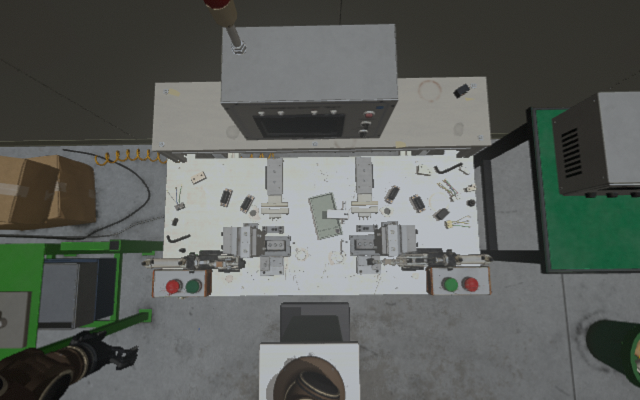

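View pics/a_side.png

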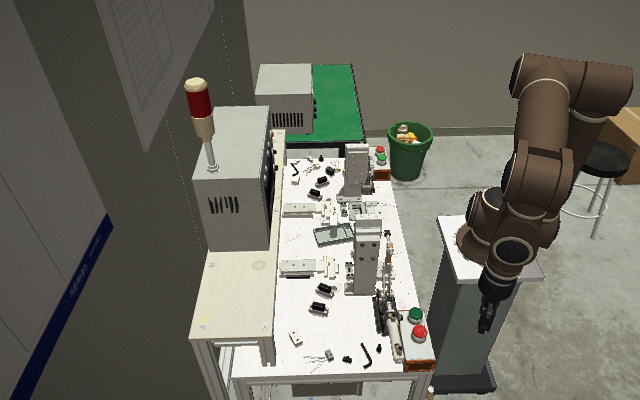

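Run:
```python
import cv2
i=cv2.imread("pics/a_top.png")[140:300,160:490]
cv2.imwrite("pics/b.png",cv2.resize(i,(792,384),interpolation=cv2.INTER_CUBIC))
```

```text
(no output)
```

View pics/b.png

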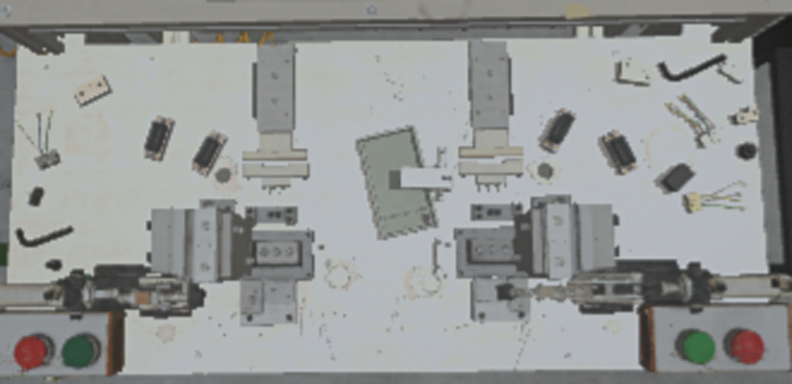

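```bash
cat > h.py <<'E'
from bench import bot, effector, monitor, viewer
import cv2, numpy as np
def ray(f,px,z):
    K=np.array([[f["fx"],0,f["cx"]],[0,f["fy"],f["cy"]],[0,0,1]])
    u=cv2.undistortPoints(np.array(px,float).reshape(-1,1,2),K,np.array(f["D"],float)).reshape(-1,2)
    E=np.array(f["extrinsics"]); d=np.c_[u[:,0],-u[:,1],-np.ones(len(u))]@E[:3,:3].T; c=E[:3,3]
    return c+d*((z-c[2])/d[:,2])[:,None]
def proj(f,P):
    E=np.array(f["extrinsics"]); p=(np.atleast_2d(P)-E[:3,3])@E[:3,:3]; p=p*[1,-1,-1]
    K=np.array([[f["fx"],0,f["cx"]],[0,f["fy"],f["cy"]],[0,0,1]])
    return cv2.projectPoints(p,np.zeros(3),np.zeros(3),K,np.array(f["D"],float))[0].reshape(-1,2)
def R(yaw):
    "tool down, finger-closing line (tool y) at yaw degrees in world"
    a=np.radians(yaw); y=np.array([np.cos(a),np.sin(a),0]); z=np.array([0,0,-1.]); return np.c_[np.cross(y,z),y,z]
def ik(p,yaw):
    "IK over the two equivalent yaws, the one with the smaller joint travel"
    q0=np.array(monitor.get_obs()["q"]); c=[]
    for y in (yaw,yaw+180):
        q=bot.inverse_kinematics(p,R(y))
        if q is not None: c.append((np.abs(np.array(q)-q0).max(),y))
    return min(c)[1] if c else None
def snap(n,name):
    f=viewer.grab_frame(n); cv2.imwrite(f"pics/{name}.png",f["color"][:,:,::-1]); return f
E
python3 - <<'E'
from h import *
f=viewer.grab_frame("top")
def P(l,z): return np.round(ray(f,[(160+x/2.4,140+y/2.4) for x,y in l],z),3)[:,:2].tolist()
print("cass",P([(158,139),(208,152),(558,130),(618,152)],.036))
print("relay,ins,sp",P([(676,178),(633,70),(93,90)],.02))
print("tray corners",P([(357,142),(410,127),(438,225),(382,240)],.02))
print("slides",P([(243,180),(308,180),(459,180),(522,180)],.04))
print("tower L/R",P([(200,200),(235,260),(535,200),(580,260)],.29))
for y in(0,45,90,135,180):
    print(y,[bot.inverse_kinematics([x,yy,.25],R(y)) is not None for x,yy in [(.5,.3),(.5,-.3),(.5,.05),(.65,0),(.6,.2)]])
E
```

```text
cass [[0.619, 0.267], [0.6, 0.198], [0.624, -0.28], [0.593, -0.36]]
relay,ins,sp [[0.558, -0.441], [0.709, -0.39], [0.692, 0.364]]
tray corners [[0.613, -0.005], [0.633, -0.079], [0.498, -0.115], [0.478, -0.038]]
slides [[0.561, 0.149], [0.56, 0.061], [0.557, -0.144], [0.556, -0.228]]
tower L/R [[0.517, 0.152], [0.453, 0.114], [0.512, -0.205], [0.449, -0.25]]
0 [True, True, True, True, True]
45 [True, True, True, True, True]
90 [True, True, True, True, True]
135 [True, True, True, True, True]
180 [True, True, True, True, True]
```

Run:
```python
from h import *
A=[];b=[]
for r in np.arange(.3,.75,.05):
  for z in (.05,.15,.3):
    q=bot.inverse_kinematics([r,0,z],R(0))
    if q is None: continue
    q2,q3=np.radians(q[1]),np.radians(q[2])
    A+= [[1,0,np.sin(q2),np.cos(q3),0,np.sin(q3)],[0,1,np.cos(q2),np.sin(q3),0,np.cos(q3)]]; b+=[r,z]
x,res,_,_=np.linalg.lstsq(np.array(A),np.array(b),rcond=None); print(x,res)
for p in [(.6,.198,.05),(.6,.198,.15),(.62,.267,.05),(.55,-.03,.03),(.6,-.36,.05)]:
    print(p,np.round(bot.inverse_kinematics(p,R(60)),1))
o=monitor.get_obs()["position"]
bot.servo_line([o[0],o[1],.40],vel=.3)
p=[.50,-.03,.40]; y=ik(p,90); print(y,bot.inverse_kinematics(p,R(y)))
bot.move_pose(p,R(y)); bot.dwell(.3)
f=snap("wrist","c"); print(monitor.get_obs()["t"],np.round(f["extrinsics"],3).tolist())
import pickle; pickle.dump(f,open("c.pkl","wb"))
```

```text
[ 0.24210793 -0.30059396  0.52655159  0.217234    0.         -0.00641066] []
(0.6, 0.198, 0.05) [18.3 21.7 -6.5 61.7  0.  48.3]
(0.6, 0.198, 0.15) [18.3 19.4  3.  73.6  0.  48.3]
(0.62, 0.267, 0.05) [23.3 26.2  0.2 64.   0.  53.3]
(0.55, -0.03, 0.03) [ -3.1  14.3 -19.5  56.2   0.   26.9]
(0.6, -0.36, 0.05) [-31.   28.8   4.2  65.4   0.   -1. ]
270 [ -3.43363036   8.33730471  20.68857267 102.35126796   0.
 176.56636964]
3.35 [[0.001, 0.946, 0.323, 0.583], [-1.0, 0.0, 0.002, -0.029], [0.001, -0.323, 0.946, 0.543], [0.0, 0.0, 0.0, 1.0]]
```

View pics/c.png

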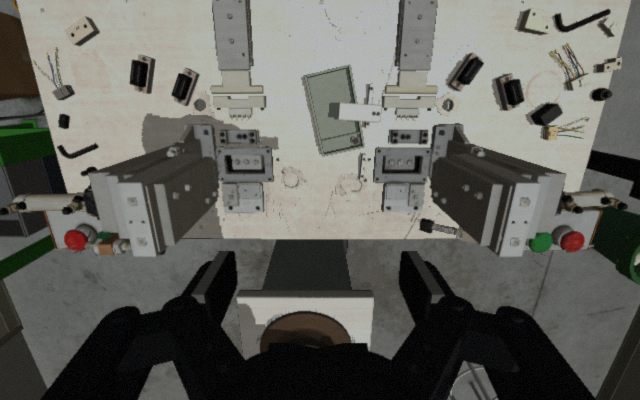

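Run:
```python
from h import *
A=[];b=[]
for r in np.arange(.3,.75,.05):
  for z in (.05,.15,.3):
    q=bot.inverse_kinematics([r,0,z],R(0))
    if q is None: continue
    q2,e=np.radians(q[1]),np.radians(q[2]-q[1])
    A+= [[1,0,np.sin(q2),np.cos(e),-np.sin(e)],[0,1,np.cos(q2),np.sin(e),np.cos(e)]]; b+=[r,z]
x,res,rk,_=np.linalg.lstsq(np.array(A),np.array(b),rcond=None); print(x,res,rk)
i=cv2.imread("pics/c.png")[50:210,210:440]
cv2.imwrite("pics/c2.png",cv2.resize(i,(782,544),interpolation=cv2.INTER_CUBIC))
```

```text
[ 1.83486761e-16 -2.99800000e-01  5.31000000e-01  4.51400000e-01
  7.97000000e-02] [5.74558698e-31] 5
```

View pics/c2.png

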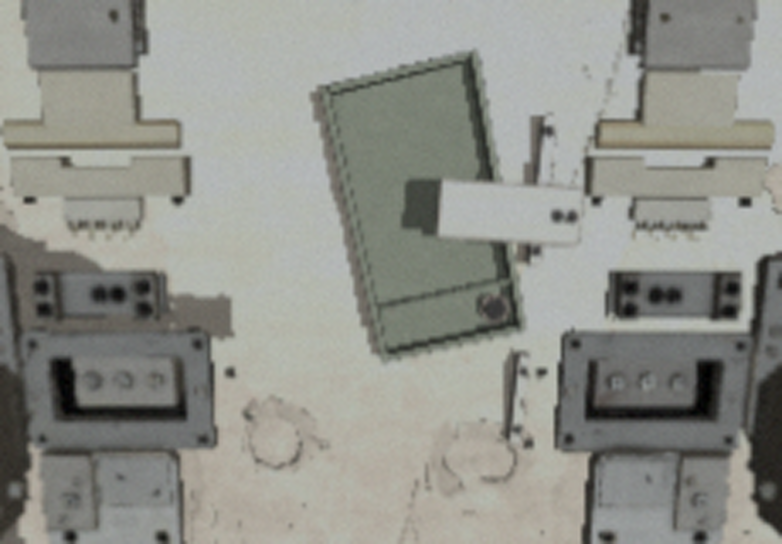

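Run:
```python
from h import *
import pickle
f=pickle.load(open("c.pkl","rb"))
def P(l,z): return np.round(ray(f,[(210+x/3.4,50+y/3.4) for x,y in l],z),4)[:,:2].tolist()
print("bolt",P([(491,306)],.015))
print("tray FL,FR,NR,NL",P([(318,90),(475,53),(521,325),(385,357)],.02))
print("bridge end",P([(441,179),(437,237),(582,188),(580,243)],.054))
print("fence far/near bar",P([(540,117),(528,262),(520,350),(506,437)],.014))
print("slide L",P([(180,122),(182,148),(188,158),(188,192)],.04),"R",P([(597,122),(588,158)],.04))
print("tower inner blocks L",P([(215,335),(215,450),(183,452)],.04),P([(562,335),(557,450)],.04))
def Q(l,z): return np.round(ray(f,l,z),4)[:,:2].tolist()
print("tower tops L",Q([(120,175),(160,255)],.29),"R",Q([(500,255),(535,190)],.29))
print("cass",Q([(143,73),(185,86),(467,72),(510,92)],.03)); print("relay, ins,spacer",Q([(546,114),(535,20),(84,30)],.02))
```

```text
bolt [[0.5082, -0.0972]]
tray FL,FR,NR,NL [[0.6161, -0.0059], [0.6334, -0.0837], [0.4988, -0.1131], [0.4814, -0.0403]]
bridge end [[0.5742, -0.0658], [0.5471, -0.0645], [0.5703, -0.1338], [0.5444, -0.1345]]
fence far/near bar [[0.6039, -0.1185], [0.5313, -0.1161], [0.4842, -0.1142], [0.4348, -0.1088]]
slide L [[0.6005, 0.0603], [0.5885, 0.06], [0.5838, 0.0573], [0.5678, 0.0582]] R [[0.6007, -0.142], [0.5841, -0.1388]]
tower inner blocks L [[0.4967, 0.0481], [0.4348, 0.0511], [0.4337, 0.0684]] [[0.4969, -0.1314], [0.4349, -0.1327]]
tower tops L [[0.5154, 0.153], [0.4315, 0.1304]] R [[0.4312, -0.2158], [0.501, -0.2351]]
cass [[0.623, 0.2628], [0.6015, 0.1942], [0.6244, -0.2795], [0.5937, -0.3597]]
relay, ins,spacer [[0.5576, -0.4407], [0.707, -0.3863], [0.6923, 0.3571]]
```

```bash
cat >> h.py <<'E'
BOLT=np.array([.5082,-.0972])
def tw(x,y,ang):
    "tray frame (m) -> world xy for tray angle ang (deg, world)"
    a=np.radians(ang); return BOLT+[np.cos(a)*x-np.sin(a)*y,np.sin(a)*x+np.cos(a)*y]
E
python3 - <<'E'
from h import *
effector.close(20)
def T(y,a,z=.010): return [*tw(.100,y,a),z]
bot.move_pose(T(.043,13,.15),R(13))
print(bot.servo_line(T(.043,13),vel=.12,max_force=10))
o=monitor.get_obs();print(np.round(o["position"],4),np.round(o["wrist_force"],1))
hit=False
for a in np.arange(13,91,6.5):
    hit=bot.servo_line(T(.0505,a),vel=.07,orientation=R(a),max_force=25)
    o=monitor.get_obs();print(a,hit,np.round(o["wrist_force"],1))
    if hit:break
print(np.round(o["position"],4),o["t"])
f=snap("top","d")
E
```

```text
False
[ 0.5966 -0.0329  0.0109] [-0.1  0.7  0.5]
13.0 False [0.1 0.5 0. ]
19.5 False [-0.8  0.2  0.4]
26.0 False [ 0.6 -0.7 -0.1]
32.5 False [0.1 0.2 0.1]
39.0 False [ 0.8 -0.5 -0.5]
45.5 False [ 0.3  0.2 -0.1]
52.0 False [ 0.5  0.2 -1. ]
58.5 False [-0.4  0.2 -0.6]
65.0 False [ 0.8 -0.5  0.2]
71.5 False [-0.5  0.2  0.2]
78.0 False [0.4 0.6 0.9]
84.5 False [-0.4 -0.2  0.3]
[0.4678 0.0073 0.01  ] 10.9333
```

Run:
```python
import cv2
i=cv2.imread("pics/d.png")[150:290,240:420]
cv2.imwrite("pics/d2.png",cv2.resize(i,(720,560),interpolation=cv2.INTER_CUBIC))
```

```text
(no output)
```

View pics/d2.png

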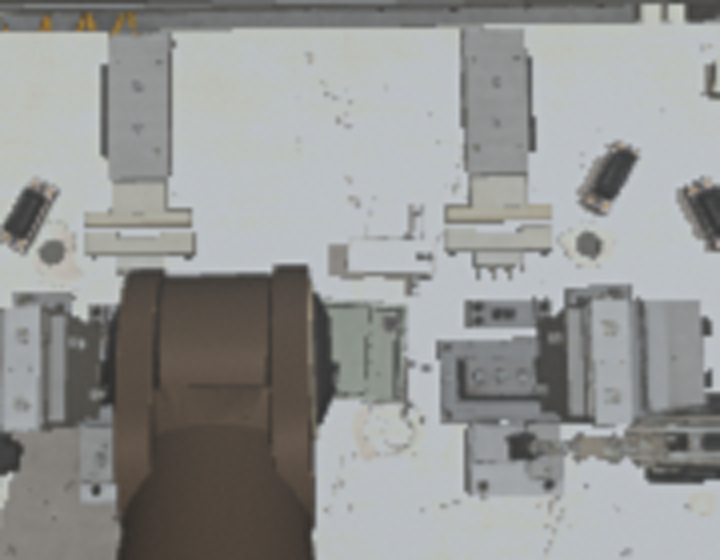

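Run:
```python
from h import *
def T(y,a,z=.010): return [*tw(.100,y,a),z]
for a in np.arange(86,95,1.5):
    hit=bot.servo_line(T(.0505,a),vel=.03,orientation=R(min(a,87)),max_force=12)
    o=monitor.get_obs();print(a,hit,np.round(o["wrist_force"],1),np.round(o["position"],4))
    if hit:break
bot.dwell(.4)
p=np.array(o["position"])
bot.servo_line(p+[.008,0,0],vel=.05)
bot.servo_line([p[0]+.008,p[1],.15],vel=.2)
effector.release()
p=[.42,-.04,.36]; bot.move_pose(p,R(90))
bot.dwell(.2); print(monitor.get_obs()["t"])
f=snap("wrist","e"); import pickle; pickle.dump(f,open("e.pkl","wb"))
f2=snap("top","e_top")
i=cv2.imread("pics/e.png");cv2.imwrite("pics/e.png",i)
```

```text
86.0 False [ 0.7 -0.5  0.1] [0.4652 0.0061 0.01  ]
87.5 False [ 2.7 -1.4 -0.1] [0.4624 0.0049 0.0101]
89.0 False [ 2.2 -1.6  0.3] [0.4595 0.0034 0.0101]
90.5 False [ 6.6  2.5 -2.8] [0.4582 0.003  0.0103]
92.0 False [11.4  4.8 -3.4] [0.4577 0.0026 0.0111]
93.5 False [14.9  9.8 -3.8] [0.4573 0.0019 0.0119]
16.0167
```

View pics/e.png

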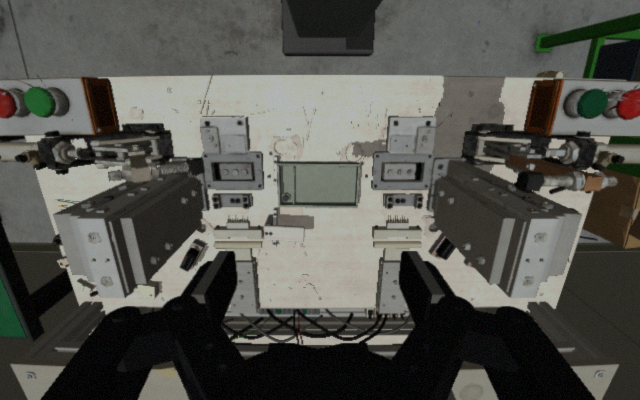

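```bash
cat >> h.py <<'E'
def tray(f,roi):
    "tray's long axis angle and centre (top rim, z=.02) from the greenish-grey mask inside roi=(c0,c1,r0,r1)"
    h=cv2.cvtColor(f["color"],cv2.COLOR_RGB2HSV); m=cv2.inRange(h,(45,18,50),(95,120,220))
    k=np.zeros_like(m); c0,c1,r0,r1=roi; k[r0:r1,c0:c1]=m[r0:r1,c0:c1]; k=cv2.morphologyEx(k,cv2.MORPH_CLOSE,np.ones((5,5)))
    c=max(cv2.findContours(k,cv2.RETR_EXTERNAL,cv2.CHAIN_APPROX_NONE)[0],key=cv2.contourArea)
    w=ray(f,c.reshape(-1,2),.02)[:,:2]
    (cx,cy),(a,b),t=cv2.minAreaRect((w*1000).astype(np.float32))
    if a<b: a,b,t=b,a,t+90
    return np.round([cx/1000,cy/1000,a,b,t%180],4)
E
python3 - <<'E'
from h import *
import pickle
f=pickle.load(open("e.pkl","rb"))
print(tray(f,(265,375,150,220)))
print("bolt",ray(f,[(286,197)],.015))
E
```

```text
[ 4.817000e-01 -3.970000e-02  1.419077e+02  8.527710e+01  8.919120e+01]
bolt [[ 0.50491467 -0.09672331  0.015     ]]
```

```bash
cat >> h.py <<'E'
BOLT=np.array([.507,-.0975]); TA=89.2
def block(f,xy):
    "dark grip block nearest xy: centre (cast at mid height) and long-axis yaw, side lengths in mm"
    g=cv2.cvtColor(f["color"],cv2.COLOR_RGB2GRAY); m=cv2.inRange(g,0,75); m=cv2.morphologyEx(m,cv2.MORPH_OPEN,np.ones((3,3)))
    best=None
    for c in cv2.findContours(m,cv2.RETR_EXTERNAL,cv2.CHAIN_APPROX_NONE)[0]:
        w=ray(f,c.reshape(-1,2),.026)[:,:2]
        (cx,cy),(a,b),t=cv2.minAreaRect((w*1000).astype(np.float32))
        if a<b: a,b,t=b,a,t+90
        d=np.hypot(cx/1000-xy[0],cy/1000-xy[1])
        if 30<a<60 and 13<b<40 and d<.08 and (best is None or d<best[0]): best=(d,np.array([cx,cy])/1000,(t+90)%180-90,a,b)
    return best
def look(xy,yaw,name,first=False):
    p=[*xy,.15]
    bot.move_pose(p,R(yaw)) if first else bot.servo_line(p,vel=.15,orientation=R(yaw))
    bot.dwell(.15); f=snap("wrist",name); return block(f,xy)
E
python3 - <<'E'
from h import *
bot.move_pose([.6,-.02,.22],R(-35)); 
bot.move_pose([.6015,.194,.2],R(-35))
b=look([.6015,.194],-35,"g1"); print(b,monitor.get_obs()["t"])
E
```

```text
(np.float64(0.009888888633126463), array([0.60234515, 0.20385271]), -27.823593139648438, 53.41964340209961, 28.7148494720459) 19.6
```

View pics/g1.png

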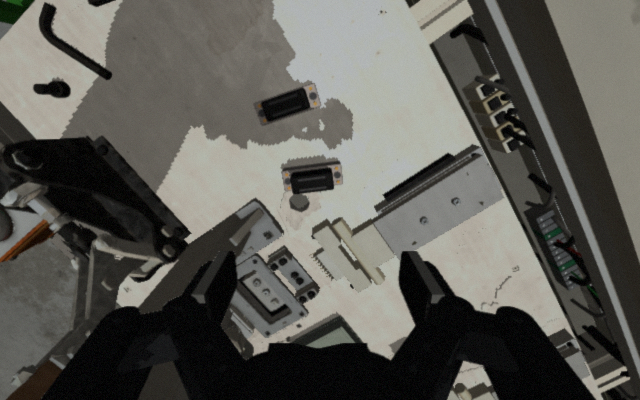

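Run:
```python
from h import *
g=cv2.imread("pics/g1.png",0)
print(g[155:200:3,280:346:3])
```

```text
[[180 180 180 180 182 176 178 178 178 177 174 170 171 140 118 178 179 178
  182 179 180 180]
 [179 177 180 150 171 171 128 111 110 127 100  99 103 102 105 119 133 134
  110 139 180 180]
 [177 178 172 102 100 103 100 102 103 102 102 101  98 102  99 100  96  79
   69  54 167 179]
 [178 111 105 100 104 102 101 100  96  80  72  57  47  37  38  38  45  60
   84  97 123 181]
 [145  96  73  64  52  41  39  39  43  40  57  63  63  72  73  61  87 131
  140 132 130 177]
 [178  52  69  62  64  66  66  68  53  42  32  18   7   5   9   3   5  53
  141 137 139 179]
 [178 132 120 114  34   8   4   6   0   1   2   4   0   4  13  10  12  24
   83  61 109 179]
 [177 130 132 113   7  13  11  11  16  18  19  21  30  38  47  35  24  25
   95  58 103 169]
 [178 118  65  61  14  21  39  49  49  54  51  43  34  27  27  21  23  18
  138 128 139 172]
 [175 116  61  54  20  17  22  20  19  17  17  21  22  18  22  23  27  18
  129 136 143 173]
 [176 162 123 121  21  12  16  17  19  19  18  17  18  20  26  20  20  17
  127 161 168 178]
 [179 173 128 131  39  18  17  25  28  34  50  51  54  55  45  39  21  25
  161 176 179 181]
 [175 177 135 155  74  13  15  38  30  33  36  44  78 106 149 156 179 176
  177 177 177 179]
 [175 146 170 169 158  65  65  84 162 166 170 165 171 177 177 179 178 177
  177 178 180 177]
 [176 154 164 163  82  80  79  81  81 155 169 168 170 172 174 178 178 178
  181 176 179 178]]
```

```bash
sed -i 's/m=cv2.inRange(g,0,75); m=cv2.morphologyEx(m,cv2.MORPH_OPEN,np.ones((3,3)))/m=cv2.inRange(g,0,34); m=cv2.morphologyEx(m,cv2.MORPH_CLOSE,np.ones((5,5))); m=cv2.morphologyEx(m,cv2.MORPH_OPEN,np.ones((7,7)))/' h.py
python3 - <<'E'
from h import *
f=viewer.grab_frame("wrist"); b=block(f,[.6015,.194]); print(b)
b=look(b[1],b[2],"g2"); print(b,monitor.get_obs()["t"])
f=viewer.grab_frame("wrist"); c=proj(f,[[*b[1],.026]])[0]; a=np.radians(b[2])
u=np.array([np.cos(a),np.sin(a)]); v=np.array([-u[1],u[0]])
box=lambda L,W,z: proj(f,[[*(b[1]+s*L*u+t*W*v),z] for s,t in((1,1),(1,-1),(-1,-1),(-1,1))]).astype(int)
i=f["color"][:,:,::-1].copy(); cv2.polylines(i,[box(.02,.009,.036)],True,(0,0,255)); cv2.polylines(i,[box(.03,.011,.016)],True,(0,255,0))
c=c.astype(int); cv2.imwrite("pics/g3.png",cv2.resize(i[c[1]-60:c[1]+60,c[0]-80:c[0]+80],None,fx=4,fy=4))
E
```

```text
(np.float64(0.008464285996756846), array([0.60044055, 0.20239772]), -27.77191162109375, 40.08083724975586, 21.18955421447754)
(np.float64(0.00036957645201544454), array([0.60076312, 0.20221735]), -27.900135040283203, 40.167510986328125, 21.43612289428711) 20.125
```

View pics/g3.png

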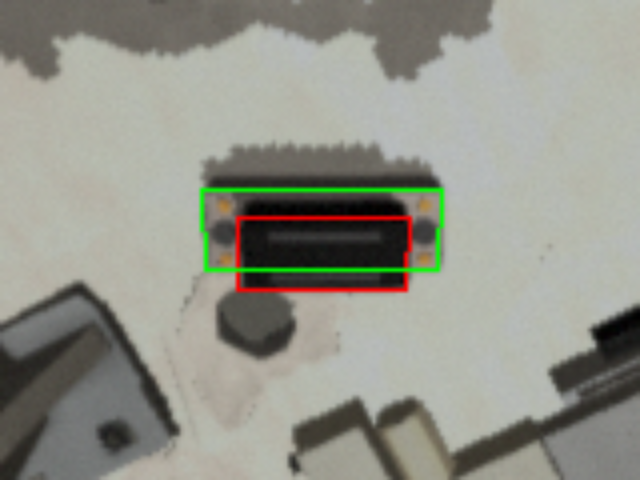

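```bash
cat >> h.py <<'E'
def pick(b,yaw):
    xy=b[1]; n=0
    bot.servo_line([*xy,.045],vel=.2,orientation=R(yaw)); h=bot.servo_line([*xy,.017],vel=.08,max_force=12)
    effector.close(45); o=monitor.get_obs(); print("grasp hit",h,round(o["opening"],4),round(o["grasp_force"],1))
    bot.servo_line([*xy,.15],vel=.2); print("held",round(monitor.get_obs()["opening"],4))
def place(sx,yaw,sy=.027):
    xy=tw(sx,sy,TA)
    bot.move_pose([.585,xy[1]*.5-.02,.15],R(yaw)); bot.servo_line([*xy,.15],vel=.2,orientation=R(yaw))
    bot.servo_line([*xy,.045],vel=.15); h=bot.servo_line([*xy,.0215],vel=.05,max_force=8)
    o=monitor.get_obs(); print("place hit",h,np.round(o["position"],4))
    effector.release(); bot.servo_line([*xy,.15],vel=.2); print("t",round(o["t"],1))
E
python3 - <<'E'
from h import *
f=viewer.grab_frame("wrist"); b=block(f,[.6015,.202]); pick(b,b[2]); place(.111,179.2)
bot.move_pose([.6,-.02,.17],R(90)); bot.dwell(.1)
snap("wrist","k")
E
```

```text
grasp hit False 0.0387 46.8
held 0.0391
place hit True [0.4812 0.0139 0.0216]
t 28.0
```

View pics/k.png

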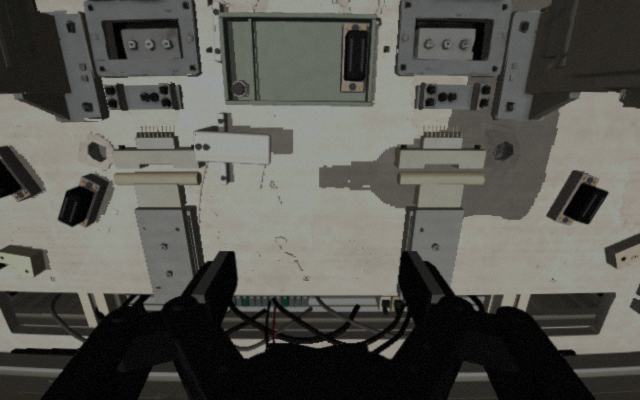

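```bash
cat >> h.py <<'E'
def fetch(xy,yaw,sx,pyaw,name):
    bot.move_pose([.6,xy[1]*.5,.2],R(yaw)); b=look(xy,yaw,name+"a",True); print(b)
    if b is None: return
    b=look(b[1],b[2],name+"b"); print(b)
    if b is None or not(37<b[3]<44 and b[4]<26): print("bad look"); return
    pick(b,b[2]); place(sx,pyaw); return True
E
python3 - <<'E'
from h import *
if fetch([.623,.266],-22,.086,179.2,"m0"): fetch([.624,-.28],-35,.034,-.8,"m2")
E
```

```text
(np.float64(0.007411912101764013), array([0.6223894 , 0.27338672]), -17.60388946533203, 39.48968505859375, 20.99147605895996)
(np.float64(0.0002077037397608288), array([0.62249463, 0.2735658 ]), -17.731101989746094, 39.276432037353516, 20.4013729095459)
grasp hit False 0.0389 46.9
held 0.0389
place hit True [ 0.4809 -0.0111  0.0216]
t 41.8
(np.float64(0.004335002836341561), array([ 0.62741882, -0.28266531]), -30.625167846679688, 39.83298873901367, 26.967941284179688)
(np.float64(0.00016898274144893578), array([ 0.62732953, -0.28280878]), -30.699264526367188, 40.200408935546875, 26.581104278564453)
bad look
```

Run:
```python
from h import *
f=viewer.grab_frame("wrist"); b=block(f,[.6273,-.2828]); c=proj(f,[[*b[1],.026]])[0].astype(int); print(c)
g=cv2.cvtColor(f["color"],cv2.COLOR_RGB2GRAY); print(g[c[1]-24:c[1]+24:2,c[0]-30:c[0]+31:6])
```

```text
[318 187]
[[172 175 169 172 170 168 174 173 173 174 172]
 [171 168 116 128 162 134 135 143 174 174 172]
 [173 111  95  96  99 100 101 107 171 173 173]
 [138  98 100  99 100  99 101 101 110 125 173]
 [112  95  94  95  97  95  97 103 101 100 173]
 [147  48  49  46  50  47  45  45  49  48 165]
 [111  37  38  35  38  38  34  38  37  37 155]
 [102 108  72  64  65  68  66  68 106 124 127]
 [150 110  27  18  14  27  27  26  50 109 120]
 [121 122   2   7   1   3  11   6   7 125 127]
 [151  83   2   5   0   2   6   1   3 102 126]
 [141  57  14  16  15  13  16  17  18  57 119]
 [125  57  18  41  47  43  46  46  21  56 126]
 [153  60  19  34  33  37  33  36  21  68 133]
 [170 101  15  17  20  17  20  21  20 102 126]
 [171 115  13  15  21  18  15  21  18 129 133]
 [169 127  12  12  21  23  23  22  17 137 165]
 [173 161  18  34  45  35  38  40  19 160 168]
 [171 172  15  26  30  40  39  36  18 168 171]
 [174 172 111 104 106 104 105 109 107 168 173]
 [170 172 167 169 171 172 172 174 171 172 173]
 [171 172 167 171 173 170 172 172 172 173 172]
 [171 172 169 170 172 172 172 171 174 169 173]
 [170 174 171 168 175 170 171 173 173 176 174]]
```

```bash
sed -i 's/inRange(g,0,34)/inRange(g,0,30)/' h.py
python3 - <<'E'
from h import *
f=viewer.grab_frame("wrist"); b=block(f,[.6273,-.2828]); print(b)
pick(b,b[2]); place(.034,-.8)
fetch([.594,-.36],38,.060,-.8,"m3")
bot.move_pose([.6,-.02,.17],R(90)); bot.dwell(.1)
f=snap("wrist","n")
for sx in(.034,.06,.086,.111):
    p=tw(sx,.027,TA); b=block(f,p)   # block mid height here is z=.030
    if b: 
        c=proj(f,[[*b[1],.026]]); w=ray(f,c,.030)[0,:2]-BOLT; a=np.radians(TA)
        print(sx,np.round([w@[np.cos(a),np.sin(a)],w@[-np.sin(a),np.cos(a)]],4),np.round(b[2:],1))
E
```

```text
(np.float64(0.002154989908786927), array([ 0.62594751, -0.28447772]), -30.67609405517578, 39.34928894042969, 20.533662796020508)
grasp hit False 0.0385 46.9
held 0.039
place hit True [ 0.4801 -0.0631  0.0216]
t 52.9
(np.float64(0.006716926726042559), array([ 0.59450513, -0.36669791]), 26.042072296142578, 39.77114486694336, 22.226755142211914)
(np.float64(0.000968031078595642), array([ 0.59386597, -0.36742493]), 26.178482055664062, 39.41827392578125, 20.490543365478516)
grasp hit False 0.0389 46.9
held 0.039
place hit True [ 0.4805 -0.0371  0.0216]
t 62.3
```

View pics/n.png

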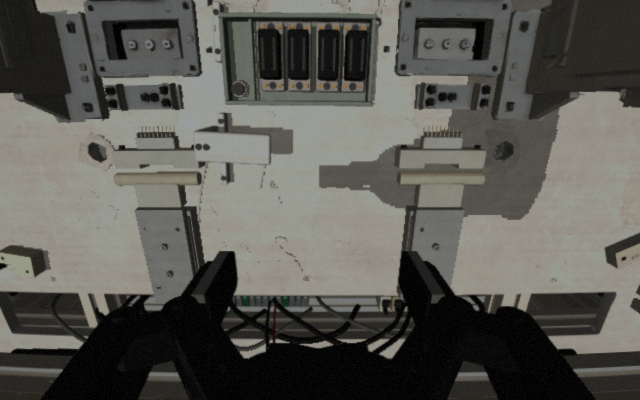

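Run:
```python
from h import *
import time
f=viewer.grab_frame("wrist"); a=np.radians(TA)
for px in [(270,26),(270,90),(353,26),(353,90)]:
    w=ray(f,[px],.020)[0,:2]-BOLT; print(px,np.round([w@[np.cos(a),np.sin(a)],w@[-np.sin(a),np.cos(a)]],4))
print(tray(f,(215,385,5,112)))
effector.close(20)
def T(y,a,z=.010): return [*tw(.100,y,a),z]
r=lambda a:R(min(a,84)+180)
bot.move_pose(T(.086,89,.17),r(89))
print(bot.servo_line(T(.086,89),vel=.12,max_force=10))
for A in [89,83,77,71,65,59,53,47,41,35,29,23,17,11,7]:
    h=bot.servo_line(T(.078,A),vel=.05,orientation=r(A),max_force=30)
    o=monitor.get_obs();print(A,h,np.round(o["wrist_force"],1))
    if h:break
print(np.round(o["position"],4),o["t"])
```

```text
(270, 26) [0.0335 0.0538]
(270, 90) [ 0.0316 -0.0014]
(353, 26) [0.1089 0.0547]
(353, 90) [ 0.1116 -0.0004]
[ 4.84500e-01 -3.98000e-02  1.43803e+02  8.44501e+01  8.97121e+01]
False
89 False [-0.6  1.  -0.1]
83 False [-0.4 -0.7 -0.3]
77 False [-1.3  0.1 -0.3]
71 False [ 0.3 -0.1 -0.5]
65 False [-0.5  0.3  0.2]
59 False [ 0.5 -0.   0.2]
53 False [-1.2 -0.2 -1. ]
47 False [ 0.6  0.6 -0.5]
41 False [ 0.7  0.1 -0.3]
35 False [ 0.3  1.  -0.4]
29 False [-0.2 -0.1 -0.6]
23 False [0.8 0.9 0.3]
17 False [0.1 0.6 0.3]
11 False [ 0.2  0.7 -0.1]
7 False [-0.   1.2 -0.5]
[ 0.5969 -0.008   0.01  ] 76.0083
```

Run:
```python
from h import *
def T(y,a,z=.010): return [*tw(.100,y,a),z]
for A in np.arange(5,-8,-1.3):
    h=bot.servo_line(T(.078,A),vel=.03,orientation=R(max(A,-3)+180),max_force=15)
    o=monitor.get_obs();F=np.array(o["wrist_force"]);print(round(A,1),h,np.round(F,1),np.round(o["position"],4))
    if h or np.linalg.norm(F)>10:break
bot.dwell(.3); p=np.array(o["position"])
bot.servo_line(p+[0,.015,0],vel=.05); bot.servo_line([p[0],p[1]+.015,.17],vel=.2)
effector.release(); bot.move_pose([.50,-.03,.40],R(270)); bot.dwell(.3)
f=snap("wrist","q"); i=cv2.imread("pics/q.png")[50:210,210:440]
cv2.imwrite("pics/q2.png",cv2.resize(i,(782,544),interpolation=cv2.INTER_CUBIC))
print(monitor.get_obs()["t"])
```

```text
5.0 False [-1.   2.8  0.7] [ 0.5997 -0.0109  0.01  ]
3.7 False [0.5 3.3 1.1] [ 0.6017 -0.0131  0.01  ]
2.4 False [-0.2  2.9  1. ] [ 0.6037 -0.0154  0.01  ]
1.1 False [0.2 3.3 0.7] [ 0.6056 -0.0177  0.01  ]
-0.2 False [-1.   2.8 -0.1] [ 0.6074 -0.0199  0.01  ]
-1.5 False [ 0.5  2.3 -0.6] [ 0.6092 -0.0222  0.01  ]
-2.8 False [0.5 2.5 1. ] [ 0.6109 -0.0246  0.01  ]
-4.1 False [0.1 2.2 0.7] [ 0.6124 -0.0269  0.01  ]
-5.4 False [-0.7  5.2  1.4] [ 0.6135 -0.0287  0.01  ]
-6.7 False [-3.2 13.   4.7] [ 0.614  -0.0289  0.0099]
85.275
```

View pics/q2.png

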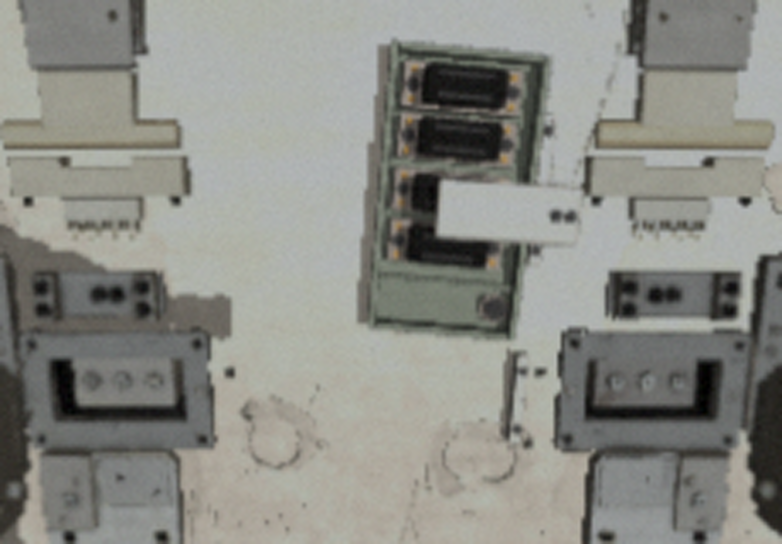

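The picture shows the tray back under the bridge. Its long side is on the fence (left edge from 370,325 to 392,42 in the crop), and all four cassettes are square in one row. The arm is well clear.

```bash
python3 -c "
from bench import bot; print(bot.close_job())"
```

```text
the job is handed in; nothing more can be done
None
```

I swung the tray out to the fence, loaded all four cassettes in one square row, pushed it back under the bridge against the fence, kept clear of the bystanders, and handed the job in at about 85 s; no verdict came back.

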